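Lock a plug-in aerial coil into its sprung dock

ROBOT

A 6-joint arm with a two-finger parallel gripper is mounted at the origin on the work surface. World frame = base frame: x ahead of the robot, y to its left, z up, the work surface at z = 0. Lengths are in mm, angles in rad, forces in N, time in s.
With the tool pointing down it reaches from about 350 to 975 mm from the base axis. Payload 17.4 kg.
Tool frame: the origin (TCP) lies at the very end of the fingers, on their centre line; the grasp point (between the pads) lies 19 mm behind it; z points along the fingers, y is the direction in which the jaws open and shut (so a half turn about z gives the same grasp; the last joint's range is limited). The gripper opens to 85 mm and grips with 20 to 120 N. Pads are 22 mm wide; open, the fingers measure 114 mm over their backs; the gripper's body (76 mm by 85 mm) begins 54 mm behind the grasp point. The pads swing forward as they close: fully open they stand 13 mm farther back than shut.
Start: joints at [1.236, 0.116, 1.442, -0, 1.584, -0.038], TCP at [197.42, 645.49, 231.303] pointing down, gripper open.
Joint ranges: [-2.83, 2.83], [-0.83, 2.19], [0.07, 2.5], [-1.14, 4.28], [0.01, 3], [-2.97, 2.97]. Speed limits (rad/s): [1.89, 1.89, 2.22, 3.14, 3.14, 3.14].

INTERFACE

Orientations are given as [roll, pitch, yaw] about the fixed x, y, z axes, in that order (R = Rz(yaw) Ry(pitch) Rx(roll)).
In Python, from rig import r gives the robot as it stands.
- The arm moves only by the tool step_arm, never from a script. Its argument "moves" is a list of rows, each an object with "dr": the turn, a rotation vector about the tool's x, y, z in rad, a list of three; "delta_pos": the shift along the tool's x, y, z in cm, a list of three; "claw": the opening, from 0 (shut) to 1 (fully open). A call has 1 to 20 rows; each row shifts and turns the commanded pose from where the row before left it, along the tool's axes as they then stand; what a row does not reach is not made up. A row lasts 1/8 s, in which the tool goes at most 62.5 mm and 10.7 degrees, less where a joint would pass 70% of its speed; a pose out of reach is approached as far as the arm can. A call with a gripper value outside its range is refused whole. The fingers move at their own pace and stop on an object; "grip_force" is the grip in N (left out, the last holds). Time passes only in rows, so rows that do not move let the fingers close. It gives the time, the measured TCP pose, the force and the opening at its end, in the units of the state.
- r.get_obs(): the state, without advancing time (a new reading comes with each control period).
- r.capture(name): name is "side" or "top"; returns a dict with "frame" (400x640x3 uint8, red, green, blue), "depth" (400x640 float32, mm along the optical axis (not along the pixel's ray), 0 where there is no reading), "fov_y" (degrees; the focal length in pixels is half the picture's height over the tangent of half this angle, whatever the lens; pixels are square), "cx", "cy" (the principal point, pixels), "cam_to_world" (4x4, takes a point from camera to world coordinates). Camera axes: x right, y up, looking along -z (the intrinsics and any distortion apply to the point x, -y, -z); pixel columns grow to the right and rows downward; lengths in mm; the calibration is good to about 2 mm. A picture is of the moment at which its call begins.
- r.job_done(): hands the job in, once; it reports no verdict.
Trained networks look in a picture, given as the dict that the camera call returned (one of the last four; its "shot" number tells which), for a name from the list of things; names that differ only in an ending like _2 or _b are one class to them, and where a whole thing is asked for, a point or a joint stands for the part that bears it (a point fixed in the world has none). Each returns a list of dicts, best first, with "score" (0 to 1); they miss things now and then, are a little off and sometimes report something else, mostly with a low value. They report only what shows in the picture. A call takes as long as a camera call.
- r.regions_of(picture, label): "region" (400x640 bool, what is visible of it) and "xy" ([column, row] in pixels, amid what is visible of it).
- r.place_of(picture, label): "xy" ([column, row] in pixels: a listed point, or the origin of a listed thing).
The state is a dict: "time": time; "joints": joint angles; "joint_vel": joint speeds; "joint_efforts": joint torques, N m; "position": TCP position; "orientation": TCP orientation; "contact_force": force on the tool from outside, world axes, zero at the start; "wrist_torque": the same for the moment, N m; "finger_gap": finger opening in mm.
Only numpy, scipy, OpenCV 4.12 (cv2) and the standard library are available. Lean on these libraries where they do the work, as an engineer would, in place of code of your own. Each camera call takes 0.05 s, during which the arm holds its last target. There are 200 camera calls.

TASK

On the coil dock, swing the brass latch out of the way, stand the aerial coil with the oblong foot upright between the dock's corner guides and press it down until the carriage under it is fully home; then swing the latch back as far as it goes, across the coil's foot, to lock it in. Place the coil, do not drop it, and leave the other loose things on the bench where they stand.

Things in the scene. Friction and masses are not known exactly. Their poses are not given: they have to be found in the camera images.
- coil: Plug-in aerial coil standing upright, 104 mm tall, 0.3 kg. Origin: centre of underside, z up. Oblong black bakelite foot 60 (x) x 90 (y) x 12 mm; on it a round ceramic former, diameter 46, height 12 to 98 mm, copper-wound (diameter 48) from 22 to 67 mm; brass cap on top. A half turn about z makes no difference. Told from the spare coil by its oblong foot and height.
- dock: Fixed coil dock. Origin on the bench under the coil's place, x roughly away from the robot. Dark wooden base x -75..55, y +-65, 24 mm high. Steel corner guides at (+,+), (-,+), (+,-) leave 63 (x) x 93 mm (y) for the foot (long side along y); legs 22 mm along y, 14 along x, upright to z = 74 mm, flared outwards to 87. Corner (-,-) is open for the latch.
- seat (a point): Fixed point at the centre of the coil's place, 50 mm above the bench: the top of the carriage when it is fully up. Axes are the dock's. A coil just set down has its origin here; when home it is 16 mm lower.
- carriage (a joint): Travel of the white ceramic carriage plate (54 x 84 x 10 mm) on which the coil stands: 0 = up (plate top 50 mm above bench), 0.016 = fully home (plate rests on the dock's base, top 34 mm above bench). Stiff: it stays where it is pushed, carries the coil's weight without sinking and takes about 5 to 10 N more to press down.
- latch_pivot (a point): Upright axis of the brass latch, at dock (-50, -35), 48.5 mm above the bench, the underside of the latch bar.
- latch (a joint): Brass L-shaped latch, bar 14 x 8 mm. 0 = shut at its stop: arm 65 mm long from the axis points to dock +x at dock y = -35 mm, over the end of the coil's foot; the peg arm points to dock -y. Grows clockwise from above to 1.75 (open stop); clear of the coil's place from 1.1. Starts in the way, stays where left, passes over the foot (2.5 mm gap) only with the coil home.
- latch_peg (a point): Top centre of the latch's upright round brass peg, 14 mm in diameter, 60 mm tall, top 116.5 mm above the bench, 55 mm from the latch axis. At latch angle q it is at pivot + 55 mm x (-sin q, -cos q) in the dock's axes.
- spare_coil: Bystander: spare coil with round foot 72 mm in diameter, 66 mm tall. Loose; origin centre of underside.
- valve: Bystander: green glass valve standing on a black base, 60 mm in diameter, 141 mm tall. Loose; origin centre of underside.
- choke: Bystander: iron-cored choke, 60 x 70 mm, 74 mm tall. Loose; origin centre of underside.
- plug: Bystander: black bakelite battery plug, 52 mm in diameter, 70 mm tall with its pins, beside the dock. Loose; origin centre of underside.
- foot: Bystander: aluminium angle chassis foot 30 x 80 mm, 60 mm tall, beyond the dock. Loose; origin centre of underside.
- driver: Bystander: screwdriver 190 mm long lying towards the back. Loose.

How it is judged (in metres and radians):
On the way:
1. the coil stands upright in its place between the guides, with the carriage pressed fully home (value of joint carriage above 0.0125 m and horizontal distance between coil and seat below 0.005 m and z of coil in the frame of seat below -0.0115 m and angle between the z axis of coil and the z axis of dock, either way round below 0.06 rad and angle between the y axis of coil and the y axis of dock, either way round below 0.12 rad), for 0.2 s.
At the end, for the whole second after the job is handed in: Coil upright (0.06 rad), centred between the guides (5 mm), foot aligned with the dock (0.12 rad, either way round); carriage pressed at least 12.5 of its 16 mm with the coil down on it; latch within 0.15 rad of its shut stop, across the foot; all at rest (all of step 1 and value of joint latch below 0.15 rad and linear speed of coil below 0.02 m/s and velocity of joint latch below 0.1 rad/s); the robot touches nothing.
It fails at once if the coil is dropped (it moves faster than 0.7 m/s, about a 25 mm fall, with no finger on it) (linear speed of coil above 0.7 m/s and contact force between the fingers and coil below 0.05 N).
It fails at once if one of the other loose things (spare coil, valve, choke, plug, foot, screwdriver) is shifted by more than 40 mm (distance of any of spare_coil, valve, choke, plug, foot, driver from where it was at the start of the episode above 0.04 m).
It fails at once if one of the upright bystanders is knocked over (angle between any of spare_coil, valve, choke, plug, foot's own z axis and vertical above 0.6 rad).
It also fails if it takes over 72 s, if anything falls off the work surface, if the arm or the gripper's body presses on something with over 40 N, if the wrist force passes 120 N, or if a joint passes its speed limit or range.

## Working session

There is one attempt and no reset: what is moved stays moved. The work goes in short steps, Python scripts to look and compute and a tool call to move; the robot and the scene stay as the last step left them, time stands still between calls to the robot, and variables do not carry over. Pictures are saved under pics/ and viewed, about 8 in all and at most 12, crops included, and the job is handed in when it is done.

Besides the shell and the picture viewer there is one more tool, called after ">>>" as name([rows], argument=value, ...), one row to a line, values as JSON. step_arm: Moves the arm, as the interface text tells. Its arguments: {"type":"object","properties":{"moves":{"type":"array"},"grip_force":{"type":"number"}},"required":["moves"]}

```bash
mkdir -p pics; ls; cat > h.py <<'E'
import numpy as np, cv2
from rig import r
def K(p):
    f=200/np.tan(np.radians(p["fov_y"])/2); return f,p["cx"],p["cy"]
def w(p,u,v,z=None,d=None):
    """pixel to world, at given height z or depth d"""
    f,cx,cy=K(p); T=np.array(p["cam_to_world"])
    ray=np.array([(u-cx)/f,-(v-cy)/f,-1]); R=T[:3,:3]@ray
    s=d if z is None else (z-T[2,3])/R[2]
    return T[:3,3]+s*R
def cloud(p,m):
    v,u=np.nonzero(m&(p["depth"]>0)); f,cx,cy=K(p); d=p["depth"][v,u]; T=np.array(p["cam_to_world"])
    return (np.c_[(u-cx)/f*d,-(v-cy)/f*d,-d]@T[:3,:3].T)+T[:3,3]
def save(p,n): cv2.imwrite(f"pics/{n}.png",p["frame"][:,:,::-1])
E
python3 - <<'E'
from h import *
print(r.get_obs())
for c in("top","side"):
    p=r.capture(c); save(p,c+"1")
    print(c,p["fov_y"],p["cx"],p["cy"],[k for k in p if k not in("frame","depth")],np.round(p["cam_to_world"],3).tolist())
    for l in["coil","dock","latch","latch_peg","latch_pivot","seat","spare_coil","valve","choke","plug","foot","driver","carriage"]:
        try:
            a=r.place_of(p,l)[:2]; b=r.regions_of(p,l)[:2]
            o=[]
            for x in b:
                q=cloud(p,x["region"]); o.append((round(x["score"],2),np.round(x["xy"]).tolist(),np.round(np.percentile(q,[3,50,97],axis=0)).tolist() if len(q) else 0))
            print(l,[(round(x["score"],2),np.round(x["xy"],1).tolist()) for x in a],o)
        except Exception as e: print(l,e)
E
```

```text
pics
{'time': 0.0, 'joints': array([ 1.23617104e+00,  1.16482778e-01,  1.44229664e+00, -4.69806879e-06,
        1.58398213e+00, -3.78162259e-02]), 'joint_vel': array([ 1.89507991e-05,  9.96981399e-04,  1.61808642e-03, -1.00242821e-03,
        4.91989321e-04,  4.75012961e-04]), 'joint_efforts': array([-2.81293342e-04, -7.31964397e+01, -6.32505012e+01, -3.09701909e-05,
        6.06237343e-03, -1.33479871e-04]), 'position': array([197.37294917, 645.29274403, 230.54485121]), 'orientation': array([-3.14042442e+00, -3.94982334e-05,  2.84478351e+00]), 'contact_force': array([ 0.68974988, -0.47699404,  0.22533034]), 'wrist_torque': array([-0.03056166,  0.03205826, -0.0097917 ]), 'finger_gap': 85.61954988776661}
top 51.00106392269606 319.00914698191184 195.35749493671096 ['fov_y', 'cx', 'cy', 'cam_to_world', 'shot'] [[0.019, 0.991, -0.129, 458.215], [-1.0, 0.02, 0.005, 16.221], [0.007, 0.129, 0.992, 1074.158], [0.0, 0.0, 0.0, 1.0]]
coil [(0.97, [244.0, 196.5])] [(0.71, [245.0, 195.0], [[552.0, 157.0, 7.0], [589.0, 190.0, 16.0], [635.0, 235.0, 106.0]])]
dock [] [(0.96, [348.0, 214.0], [[490.0,
[... 3545 characters left out ...]
 400.0, 77.0]]), (0.22, [322.0, 264.0], [[508.0, -169.0, 52.0], [518.0, -120.0, 61.0], [582.0, -103.0, 118.0]])]
plug [(0.83, [381.4, 289.4])] [(0.97, [385.0, 282.0], [[626.0, -218.0, 6.0], [643.0, -205.0, 34.0], [670.0, -179.0, 70.0]]), (0.47, [370.0, 194.0], [[734.0, 29.0, 10.0], [743.0, 68.0, 24.0], [757.0, 123.0, 29.0]])]
foot [(0.81, [359.3, 231.4]), (0.62, [382.6, 287.6])] [(0.78, [360.0, 228.0], [[656.0, -55.0, 5.0], [680.0, -20.0, 18.0], [692.0, 19.0, 62.0]])]
driver [(0.78, [360.2, 186.4])] [(0.66, [368.0, 192.0], [[734.0, 29.0, 3.0], [742.0, 77.0, 23.0], [759.0, 193.0, 29.0]])]
carriage it knows: choke, coil, dock, driver, foot, latch_peg, latch_pivot, plug, seat, spare_coil, valve
```

```bash
python3 - <<'E'
from h import *
T=r.capture("top");S=r.capture("side")
a=cv2.resize(T["frame"][110:290,130:430],None,fx=2.6,fy=2.6); cv2.imwrite("pics/a.png",a[:,:,::-1])
b=cv2.resize(S["frame"][100:320,180:440],None,fx=2.7,fy=2.7); cv2.imwrite("pics/b.png",b[:,:,::-1])
for n,p in(("T",T),("S",S)):
    for l,z in(("seat",50),("latch_peg",116.5),("latch_pivot",48.5),("coil",0)):
        x=r.place_of(p,l)
        if x: print(n,l,round(x[0]["score"],2),np.round(w(p,*x[0]["xy"],z=z),1))
    m=r.regions_of(p,"coil")[0]["region"]; q=cloud(p,cv2.dilate(m.astype(np.uint8),np.ones((7,7)))>0)
    for lo,hi in((8,18),(94,115)):
        k=q[(q[:,2]>lo)&(q[:,2]<hi)]; print(n,"coil",lo,len(k),cv2.minAreaRect(k[:,:2].astype(np.float32)),k.mean(0).round(1))
    m=np.ones((400,640),bool); q=cloud(p,m)
    q=q[(abs(q[:,0]-550)<110)&(abs(q[:,1]+75)<110)]
    for lo,hi in((19,29),(44,54),(78,95),(108,122)):
        k=q[(q[:,2]>lo)&(q[:,2]<hi)]
        print(n,"dock",lo,len(k),cv2.minAreaRect(k[:,:2].astype(np.float32)),k.mean(0).round(1))
        if lo==78:
            _,lab,st,c=cv2.connectedComponentsWithStats(np.uint8(0*m)) if 0 else (0,0,0,0)
            print(np.round(k[::max(1,len(k)//25)]).tolist())
E
```

```text
T seat 0.69 [561.6 -61.1  50. ]
T latch_peg 0.86 [ 517.4 -158.9  116.5]
T latch_pivot 0.74 [ 518.4 -107.2   48.5]
T coil 0.7 [591.2 203.5   0. ]
T coil 8 484 ((593.5693969726562, 196.33578491210938), (60.367027282714844, 89.88264465332031), 49.46025466918945) [590.5 191.8  13.4]
T coil 94 293 ((593.5064697265625, 196.57965087890625), (44.34807586669922, 42.94005584716797), 46.153228759765625) [593.3 196.1 100.9]
T dock 19 1397 ((568.3995361328125, -95.92704772949219), (149.60096740722656, 196.60430908203125), 11.966196060180664) [542.3 -60.5  25. ]
T dock 44 741 ((562.421630859375, -114.13939666748047), (122.03905487060547, 206.39930725097656), 24.887271881103516) [563.8 -66.3  50.9]
T dock 78 203 ((560.9407348632812, -81.45367431640625), (158.1639404296875, 101.56784057617188), 87.89628601074219) [569.1 -53.9  84.7]
[[611.0, -96.0, 86.0], [609.0, -93.0, 85.0], [606.0, -88.0, 90.0], [604.0, -84.0, 86.0], [604.0, -112.0, 86.0], [602.0, -99.0, 82.0], [600.0, -105.0, 84.0], [595.0, -29.0, 87.0], [593.0, -12.0, 85.0], [593.0, -31.0, 89.0], [590.0, -17.0, 85.0], [593.0, -110.0, 83.0], [58
[... 1269 characters left out ...]
 90.0], [572.0, -8.0, 90.0], [569.0, -8.0, 88.0], [594.0, -20.0, 89.0], [590.0, -18.0, 85.0], [589.0, -19.0, 84.0], [588.0, -18.0, 79.0], [589.0, -26.0, 84.0], [531.0, -14.0, 88.0], [521.0, -16.0, 89.0], [525.0, -17.0, 84.0], [533.0, -20.0, 80.0], [525.0, -22.0, 80.0], [517.0, -39.0, 87.0], [519.0, -47.0, 87.0], [603.0, -83.0, 84.0], [606.0, -90.0, 87.0], [608.0, -96.0, 90.0], [600.0, -90.0, 80.0], [605.0, -94.0, 79.0], [603.0, -99.0, 79.0], [598.0, -113.0, 89.0], [508.0, -162.0, 95.0], [518.0, -167.0, 90.0], [509.0, -168.0, 88.0], [516.0, -167.0, 80.0]]
S dock 108 48 ((513.1449584960938, -162.66806030273438), (11.900540351867676, 15.361473083496094), 11.2810697555542) [ 513.3 -164.2  116.1]
```

View pics/a.png

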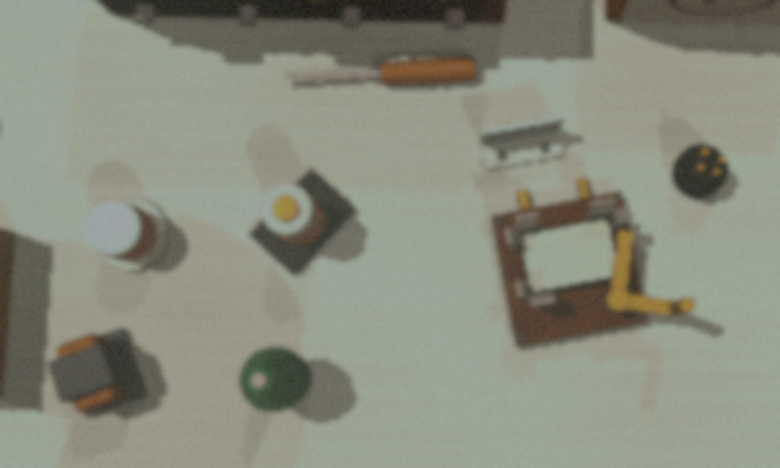

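View pics/b.png

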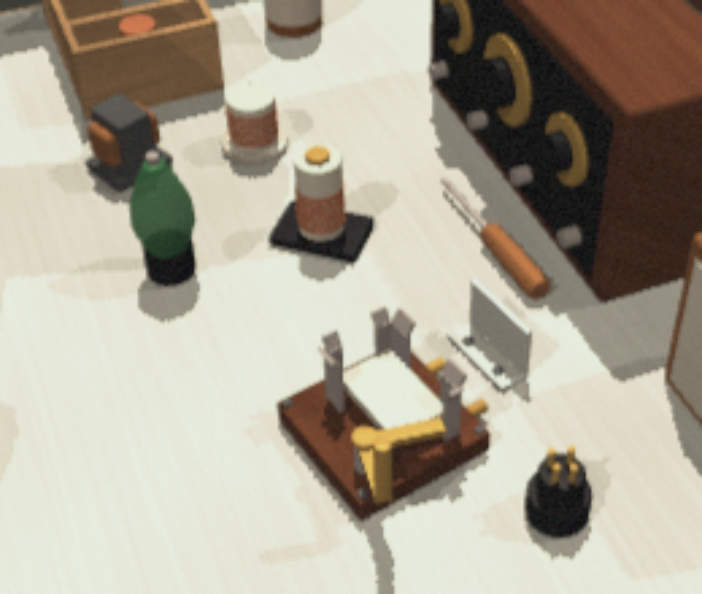

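```bash
python3 - <<'E'
from h import *
for c in("top","side"):
    p=r.capture(c); m=np.ones((400,640),bool); q=cloud(p,m); col=p["frame"][p["depth"]>0].astype(float)
    s=(abs(q[:,0]-555)<95)&(abs(q[:,1]+70)<82); q=q[s];col=col[s]
    white=(col.max(1)-col.min(1)<45)&(col.mean(1)>130); brown=(col[:,0]>col[:,2]*1.3)&(col.mean(1)<110)
    k=q[white&(abs(q[:,2]-50)<5)]; print(c,"plate",len(k),cv2.minAreaRect(k[:,:2].astype(np.float32)))
    k=q[brown&(abs(q[:,2]-24)<4)]; print(c,"base",len(k),cv2.minAreaRect(k[:,:2].astype(np.float32)),k[:,2].mean())
    g=q[(q[:,2]>60)&(q[:,2]<92)&(q[:,1]>-130)]
    _,lab,cen=cv2.kmeans(g[:,:2].astype(np.float32),3,None,(3,50,.1),5,cv2.KMEANS_PP_CENTERS)
    for i in range(3):
        gg=g[lab[:,0]==i]; print("guide",len(gg),cen[i].round(1),cv2.minAreaRect(gg[:,:2].astype(np.float32)))
    yel=q[(col[:,0]>col[:,2]*1.6)&(abs(q[:,2]-56)<5)&(col.mean(1)>80)]
    print("bar",len(yel),cv2.minAreaRect(yel[:,:2].astype(np.float32)),yel.mean(0))
E
```

```text
top plate 675 ((561.833740234375, -62.57234191894531), (52.953128814697266, 82.50527954101562), 11.781437873840332)
top base 1088 ((559.4874877929688, -63.748046875), (144.5001983642578, 129.81622314453125), 11.974900245666504) 24.87610180707671
guide 60 [ 522.4 -108.8] ((530.7263793945312, -109.55716705322266), (47.33556365966797, 27.122575759887695), 12.695176124572754)
guide 148 [557.  -22.3] ((553.197021484375, -23.8059024810791), (83.55248260498047, 32.31051254272461), 11.754416465759277)
guide 95 [600. -98.] ((595.98095703125, -103.20779418945312), (50.54631042480469, 23.28584861755371), 51.65524673461914)
bar 218 ((546.4020385742188, -126.14483642578125), (51.780242919921875, 73.97086334228516), 87.60784912109375) [ 541.02233276 -119.5652154    57.28027771]
side plate 637 ((558.608154296875, -62.234039306640625), (61.09413146972656, 92.31459045410156), 13.632573127746582)
side base 1102 ((552.358154296875, -67.21282958984375), (130.2010498046875, 129.4584197998047), 11.99892520904541) 25.413164486858612
guide 73 [ 523.6 -109.2] ((534.8917236328125, -106.57762145996094), (49.04285430908203, 25.32987403869629), 15.681941986083984)
guide 282 [558.8 -21.5] ((554.0576171875, -23.42843246459961), (82.83282470703125, 35.800106048583984), 11.444127082824707)
guide 144 [599.3 -98.5] ((591.608154296875, -106.09817504882812), (59.52714920043945, 25.013504028320312), 45.81575393676758)
bar 183 ((546.9075317382812, -126.65843963623047), (50.78185272216797, 73.66444396972656), 87.89225769042969) [ 545.89265818 -118.00295318   57.82755746]
```

>>> step_arm([
  {"dr": [0,0,0],"delta_pos": [-3.85,-4.86,0],"claw": 1},
  {"dr": [0,0,0],"delta_pos": [-3.85,-4.86,0],"claw": 1},
  {"dr": [0,0,0],"delta_pos": [-3.85,-4.86,0],"claw": 1},
  {"dr": [0,0,0],"delta_pos": [-3.85,-4.86,0],"claw": 1},
  {"dr": [0,0,0],"delta_pos": [-3.85,-4.86,0],"claw": 1},
  {"dr": [0,0,0],"delta_pos": [-3.85,-4.86,0],"claw": 1},
  {"dr": [0,0,0],"delta_pos": [-3.85,-4.86,0],"claw": 1},
  {"dr": [0,0,0],"delta_pos": [-3.85,-4.86,0],"claw": 1},
  {"dr": [0,0,0],"delta_pos": [-3.85,-4.86,0],"claw": 1},
  {"dr": [0,0,0],"delta_pos": [-3.85,-4.86,0],"claw": 1},
  {"dr": [0,0,0],"delta_pos": [-3.85,-4.86,0],"claw": 1},
  {"dr": [0,0,0],"delta_pos": [-3.85,-4.86,0],"claw": 1},
  {"dr": [0,0,0],"delta_pos": [-3.85,-4.86,0],"claw": 1},
  {"dr": [0,0,0],"delta_pos": [-3.85,-4.86,0],"claw": 1},
])

```text
time: 4.75
position: [514.2, -165.0, 231.6]
orientation: [3.142, 0.001, 2.844]
contact_force: [-0.3, 0.8, 0.5]
finger_gap: 85.4
```

>>> step_arm([
  {"dr": [0,0,0.175],"delta_pos": [0,0,0],"claw": 0.6},
  {"dr": [0,0,0.175],"delta_pos": [0,0,0],"claw": 0.6},
  {"dr": [0,0,0.175],"delta_pos": [0,0,0],"claw": 0.6},
  {"dr": [0,0,0.175],"delta_pos": [0,0,0],"claw": 0.6},
  {"dr": [0,0,0.175],"delta_pos": [0,0,0],"claw": 0.6},
  {"dr": [0,0,0.175],"delta_pos": [0,0,0],"claw": 0.6},
  {"dr": [0,0,0.175],"delta_pos": [0,0,0],"claw": 0.6},
  {"dr": [0,0,0.175],"delta_pos": [0,0,0],"claw": 0.6},
  {"dr": [0,0,0],"delta_pos": [0,0,0],"claw": 0.6},
])

```text
time: 5.88
position: [513.9, -162.8, 231.4]
orientation: [3.141, 0.0, 1.446]
contact_force: [-1.0, -0.1, 0.2]
finger_gap: 51.2
```

```bash
cat >> h.py <<'E'
from scipy.spatial.transform import Rotation as Ro
def go(x,y,z,yaw):
    """tool-frame shift (cm) from the present pose, and tool turn, to a tool-down target"""
    o=r.get_obs(); R=Ro.from_euler("xyz",o["orientation"])
    d=R.inv().apply(np.array([x,y,z])-o["position"])/10
    t=(R.inv()*Ro.from_euler("xyz",[np.pi,0,yaw])).as_rotvec()
    print("t",round(o["time"],2),"pos",o["position"].round(1),"rpy",o["orientation"].round(3),"F",o["contact_force"].round(1),"gap",round(o["finger_gap"],1),"j",o["joints"].round(2))
    print("shift cm",d.round(2),"norm",np.linalg.norm(d).round(1),"turn",t.round(3))
E
python3 -c "
from h import *
go(513.3,-163,85,1.443)"
```

```text
t 5.88 pos [ 513.9 -162.8  231.4] rpy [3.141 0.    1.446] F [-1.  -0.1  0.2] gap 51.2 j [-0.35 -0.18  1.73  0.    1.59 -0.23]
shift cm [-0.03 -0.06 14.64] norm 14.6 turn [0.    0.    0.003]
```

>>> step_arm([
  {"dr": [0,0,0],"delta_pos": [0,0,5],"claw": 0.6},
  {"dr": [0,0,0],"delta_pos": [0,0,5],"claw": 0.6},
  {"dr": [0,0,0],"delta_pos": [0,-0.05,4.9],"claw": 0.6},
  {"dr": [0,0,0],"delta_pos": [0,0,0],"claw": 0.05},
  {"dr": [0,0,0],"delta_pos": [0,0,0],"claw": 0.05},
  {"dr": [0,0,0],"delta_pos": [0,0,0],"claw": 0.05},
  {"dr": [0,0,0],"delta_pos": [0,0,0],"claw": 0.05},
  {"dr": [0,0,0],"delta_pos": [0,0,0],"claw": 0.05},
  {"dr": [0,0,0],"delta_pos": [0,0,0],"claw": 0.05},
], grip_force=30)

```text
time: 7.0
position: [514.3, -163.1, 84.5]
orientation: [3.139, 0.001, 1.445]
contact_force: [-1.7, -0.7, 8.8]
finger_gap: 12.9
```

>>> step_arm([
  {"dr": [0,0,0],"delta_pos": [0,0,-0.4],"claw": 0.05},
  {"dr": [0,0,0.127],"delta_pos": [0.045,-0.7,0],"claw": 0.05},
  {"dr": [0,0,0.127],"delta_pos": [0.045,-0.7,0],"claw": 0.05},
  {"dr": [0,0,0.127],"delta_pos": [0.045,-0.7,0],"claw": 0.05},
  {"dr": [0,0,0.127],"delta_pos": [0.045,-0.7,0],"claw": 0.05},
  {"dr": [0,0,0],"delta_pos": [0,0,0],"claw": 0.05},
])

```text
time: 7.75
position: [486.8, -151.8, 85.2]
orientation: [-3.14, 0.0, 0.937]
contact_force: [2.9, 2.6, -22.5]
finger_gap: 13.0
```

>>> step_arm([
  {"dr": [0,0,0],"delta_pos": [0,0,0.25],"claw": 0.05},
  {"dr": [0,0,0.127],"delta_pos": [0.045,-0.7,0],"claw": 0.05},
  {"dr": [0,0,0.127],"delta_pos": [0.045,-0.7,0],"claw": 0.05},
  {"dr": [0,0,0.127],"delta_pos": [0.045,-0.7,0],"claw": 0.05},
  {"dr": [0,0,0.127],"delta_pos": [0.045,-0.7,0],"claw": 0.05},
  {"dr": [0,0,0.127],"delta_pos": [0.045,-0.7,0],"claw": 0.05},
  {"dr": [0,0,0.127],"delta_pos": [0.045,-0.7,0],"claw": 0.05},
  {"dr": [0,0,0],"delta_pos": [0,0,0],"claw": 0.05},
])

```text
time: 8.75
position: [466.3, -117.6, 84.9]
orientation: [3.141, -0.001, 0.178]
contact_force: [-3.1, -0.1, 1.2]
finger_gap: 12.7
```

>>> step_arm([
  {"dr": [0,0,0],"delta_pos": [0,0,0],"claw": 0.5},
  {"dr": [0,0,0],"delta_pos": [0,0,0],"claw": 0.5},
  {"dr": [0,0,0],"delta_pos": [0,0,0],"claw": 0.5},
  {"dr": [0,0,0],"delta_pos": [0,0,-5],"claw": 0.6},
  {"dr": [0,0,0],"delta_pos": [0,0,-5],"claw": 0.8},
  {"dr": [0,0,0],"delta_pos": [0,0,-5],"claw": 1},
])

```text
time: 9.5
position: [465.8, -117.5, 235.5]
orientation: [3.141, -0.0, 0.175]
contact_force: [-0.0, 0.5, -0.2]
finger_gap: 84.2
```

```bash
python3 -c "
from h import *
go(593.7,196.4,230,2.425)"
```

```text
t 9.5 pos [ 465.8 -117.5  235.5] rpy [ 3.141 -0.     0.175] F [-0.   0.5 -0.2] gap 84.2 j [-0.3  -0.32  1.84 -0.    1.62  1.1 ]
shift cm [ 18.08 -28.68   0.55] norm 33.9 turn [ 0.    0.   -2.25]
```

>>> step_arm([
  {"dr": [0,0,0],"delta_pos": [3.01,-4.78,0],"claw": 1},
  {"dr": [0,0,0],"delta_pos": [3.01,-4.78,0],"claw": 1},
  {"dr": [0,0,0],"delta_pos": [3.01,-4.78,0],"claw": 1},
  {"dr": [0,0,0],"delta_pos": [3.01,-4.78,0],"claw": 1},
  {"dr": [0,0,0],"delta_pos": [3.01,-4.78,0],"claw": 1},
  {"dr": [0,0,0],"delta_pos": [3.01,-4.78,0],"claw": 1},
  {"dr": [0,0,-0.17],"delta_pos": [0,0,0],"claw": 1},
  {"dr": [0,0,-0.17],"delta_pos": [0,0,0],"claw": 1},
  {"dr": [0,0,-0.17],"delta_pos": [0,0,0],"claw": 1},
  {"dr": [0,0,-0.17],"delta_pos": [0,0,0],"claw": 1},
  {"dr": [0,0,0],"delta_pos": [0,0,0],"claw": 1},
])

```text
time: 10.88
position: [594.0, 196.3, 233.7]
orientation: [3.142, 0.0, 0.854]
contact_force: [-0.6, -0.1, -0.2]
finger_gap: 85.7
```

```bash
python3 -c "
from h import *
go(593.7,196.4,65,.855)"
```

```text
t 10.88 pos [594.  196.3 233.7] rpy [3.142 0.    0.854] F [-0.6 -0.1 -0.2] gap 85.7 j [ 0.28  0.01  1.55 -0.    1.58  0.99]
shift cm [-1.000e-02 -3.000e-02  1.687e+01] norm 16.9 turn [ 0.     0.    -0.001]
```

>>> step_arm([
  {"dr": [0,0,0],"delta_pos": [0,0,5],"claw": 1},
  {"dr": [0,0,0],"delta_pos": [0,0,5],"claw": 1},
  {"dr": [0,0,0],"delta_pos": [0,0,4.5],"claw": 1},
  {"dr": [0,0,0],"delta_pos": [0,0,2.4],"claw": 1},
  {"dr": [0,0,0],"delta_pos": [0,0,0],"claw": 0.4},
  {"dr": [0,0,0],"delta_pos": [0,0,0],"claw": 0.3},
  {"dr": [0,0,0],"delta_pos": [0,0,0],"claw": 0.3},
  {"dr": [0,0,0],"delta_pos": [0,0,0],"claw": 0.3},
  {"dr": [0,0,0],"delta_pos": [0,0,0],"claw": 0.3},
], grip_force=70)

```text
time: 12.0
position: [594.9, 196.6, 66.9]
orientation: [3.14, -0.003, 0.854]
contact_force: [1.3, -0.9, 7.1]
finger_gap: 44.6
```

>>> step_arm([
  {"dr": [0,0,0],"delta_pos": [0,0,-1],"claw": 0.3},
  {"dr": [0,0,0],"delta_pos": [0,0,-3],"claw": 0.3},
  {"dr": [0,0,0],"delta_pos": [0,0,-3],"claw": 0.3},
  {"dr": [0,0,0],"delta_pos": [0,0,-3],"claw": 0.3},
  {"dr": [0,0,0],"delta_pos": [0,0,-3],"claw": 0.3},
  {"dr": [0,0,0],"delta_pos": [0,0,0],"claw": 0.3},
])

```text
time: 12.75
position: [594.6, 196.6, 197.7]
orientation: [3.139, -0.003, 0.855]
contact_force: [0.5, 0.1, -3.4]
finger_gap: 44.5
```

```bash
python3 - <<'E'
from h import *
go(562,-63.6,200,.209)
for c in("top","side"):
    p=r.capture(c); q=cloud(p,np.ones((400,640),bool)); z=r.get_obs()["position"][2]-66.9
    k=q[(np.hypot(q[:,0]-594,q[:,1]-196)<62)&(abs(q[:,2]-z-12)<6)]
    print(c,len(k),cv2.minAreaRect(k[:,:2].astype(np.float32)),k[:,2].mean()-z)
E
```

```text
t 12.75 pos [594.6 196.6 197.7] rpy [ 3.139e+00 -3.000e-03  8.550e-01] F [ 0.5  0.1 -3.4] gap 44.5 j [0.28 0.02 1.6  0.   1.52 0.99]
shift cm [-21.77  14.63  -0.27] norm 26.2 turn [ 0.001 -0.004  0.646]
top 192 ((587.8510131835938, 189.75657653808594), (45.04815673828125, 89.68553924560547), 46.51991271972656) 15.219501943754892
side 413 ((593.476318359375, 196.28164672851562), (62.659706115722656, 91.98027801513672), 50.1778450012207) 13.94533893444384
```

>>> step_arm([
  {"dr": [0,0,0],"delta_pos": [-2.5,1.7,0],"claw": 0.3},
  {"dr": [0,0,0],"delta_pos": [-3.9,2.6,0],"claw": 0.3},
  {"dr": [0,0,0],"delta_pos": [-4.4,2.95,0],"claw": 0.3},
  {"dr": [0,0,0],"delta_pos": [-4.4,2.95,0],"claw": 0.3},
  {"dr": [0,0,0],"delta_pos": [-4,2.7,0],"claw": 0.3},
  {"dr": [0,0,0],"delta_pos": [-2.57,1.73,0],"claw": 0.3},
  {"dr": [0,0,0.13],"delta_pos": [0,0,0],"claw": 0.3},
  {"dr": [0,0,0.13],"delta_pos": [0,0,0],"claw": 0.3},
  {"dr": [0,0,0.13],"delta_pos": [0,0,0],"claw": 0.3},
  {"dr": [0,0,0.13],"delta_pos": [0,0,0],"claw": 0.3},
  {"dr": [0,0,0.126],"delta_pos": [0,0,0],"claw": 0.3},
  {"dr": [0,0,0],"delta_pos": [0,0,0],"claw": 0.3},
  {"dr": [0,0,0],"delta_pos": [0,0,0],"claw": 0.3},
])

```text
time: 14.48
position: [561.1, -63.9, 194.0]
orientation: [-3.141, 0.001, 0.212]
contact_force: [-0.0, -0.4, -2.7]
finger_gap: 44.3
```

```bash
python3 - <<'E'
from h import *
go(562,-63.6,150,.209)
for c in("top","side"):
    p=r.capture(c); save(p,c+"2"); q=cloud(p,np.ones((400,640),bool)); z=r.get_obs()["position"][2]-66.9
    k=q[(np.hypot(q[:,0]-562,q[:,1]+64)<62)&(abs(q[:,2]-z-12)<7)]
    print(c,len(k),cv2.minAreaRect(k[:,:2].astype(np.float32)),k[:,2].mean()-z)
    if c=="side": b=cv2.resize(p["frame"][150:310,220:440],None,fx=3,fy=3); cv2.imwrite("pics/c.png",b[:,:,::-1])
E
```

```text
t 14.47 pos [561.1 -63.9 194. ] rpy [-3.141e+00  1.000e-03  2.120e-01] F [-0.  -0.4 -2.7] gap 44.3 j [-0.16 -0.11  1.73  0.    1.52  1.2 ]
shift cm [ 0.1  -0.01  4.4 ] norm 4.4 turn [-0.     0.001  0.003]
top 197 ((543.2918090820312, -54.96277618408203), (30.66822052001953, 65.85214233398438), 12.154362678527832) 12.845080033446777
side 592 ((560.9832763671875, -63.784000396728516), (61.88624954223633, 92.19166564941406), 12.460591316223145) 12.858367309998215
```

View pics/c.png

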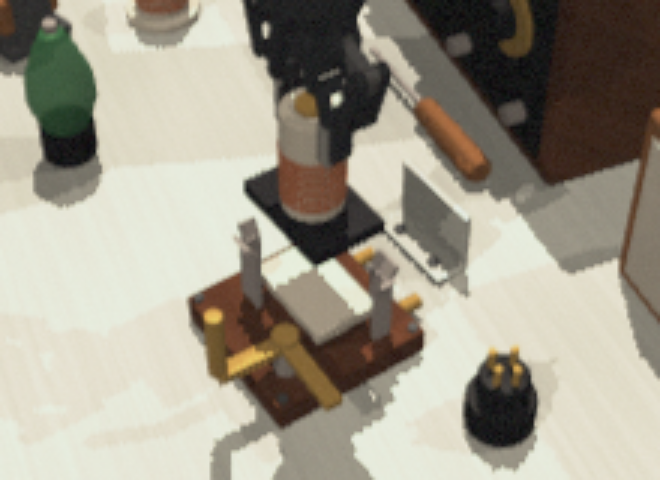

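```bash
python3 - <<'E'
from h import *
R=Ro.from_euler("z",-.209).as_matrix()
for c in("side","top"):
  p=r.capture(c); q=cloud(p,np.ones((400,640),bool))
  d=(q-[562,-63.6,0])@R.T
  for n,sel in(("plate",(abs(d[:,0])<36)&(abs(d[:,1])<50)&(abs(d[:,2]-50)<3)),("base",(d[:,0]>-90)&(d[:,0]<62)&(abs(d[:,1])<75)&(abs(d[:,2]-24)<3))):
    k=d[sel]; print(c,n,len(k),np.percentile(k,[.5,3,97,99.5],axis=0).round(1)[:,:2].tolist(),cv2.minAreaRect(k[:,:2].astype(np.float32)))
  for sx,sy in((1,1),(-1,1),(1,-1)):
    k=d[(d[:,2]>55)&(d[:,2]<72)&(abs(d[:,0]*sx-32)<14)&(abs(d[:,1]*sy-46)<14)]; print(sx,sy,len(k),np.percentile(k,[5,50,95],axis=0).round(1).tolist() if len(k) else 0)
E
```

```text
side plate 562 [[-35.6, -48.2], [-26.7, -41.6], [25.7, 40.4], [28.3, 44.9]] ((-2.1222000122070312, -1.0376396179199219), (62.32778549194336, 102.93781280517578), 5.527246952056885)
side base 918 [[-75.1, -65.6], [-73.6, -64.3], [51.2, 60.0], [54.3, 64.4]] ((-9.339210510253906, -0.7854461669921875), (131.1214141845703, 132.09352111816406), 89.81480407714844)
1 1 0 0
-1 1 32 [[-36.6, 34.5, 55.3], [-35.1, 44.5, 62.4], [-19.1, 48.6, 70.7]]
1 -1 35 [[18.7, -51.8, 57.2], [26.6, -49.8, 63.3], [37.0, -34.7, 70.6]]
top plate 5 [[-31.7, -33.0], [-31.2, -29.3], [-18.8, 46.3], [-17.9, 46.8]] ((-22.6815242767334, 6.968029022216797), (13.729153633117676, 80.78137969970703), 3.1530394554138184)
top base 609 [[-75.1, -63.4], [-74.1, -59.2], [-27.1, 54.5], [-18.1, 64.0]] ((-14.984352111816406, 0.26982879638671875), (129.7135772705078, 120.54228973388672), 89.98489379882812)
1 1 0 0
-1 1 1 [[-20.5, 42.3, 55.4], [-20.5, 42.3, 55.4], [-20.5, 42.3, 55.4]]
1 -1 0 0
```

>>> step_arm([
  {"dr": [0,0,0.003],"delta_pos": [0.05,0.03,2],"claw": 0.3},
  {"dr": [0,0,0],"delta_pos": [0,0,1.4],"claw": 0.3},
  {"dr": [0,0,0],"delta_pos": [0,0,0.8],"claw": 0.3},
  {"dr": [0,0,0],"delta_pos": [0,0,0.8],"claw": 0.3},
  {"dr": [0,0,0],"delta_pos": [0,0,0.6],"claw": 0.3},
  {"dr": [0,0,0],"delta_pos": [0,0,0],"claw": 0.3},
])

```text
time: 15.42
position: [561.8, -64.1, 138.5]
orientation: [-3.141, 0.0, 0.206]
contact_force: [0.3, -0.6, -4.1]
finger_gap: 44.5
```

No side force; coil underside ~72 mm, inside the guides. Continue down.

>>> step_arm([
  {"dr": [0,0,0],"delta_pos": [0,0,0.6],"claw": 0.3},
  {"dr": [0,0,0],"delta_pos": [0,0,0.6],"claw": 0.3},
  {"dr": [0,0,0],"delta_pos": [0,0,0.5],"claw": 0.3},
  {"dr": [0,0,0],"delta_pos": [0,0,0.3],"claw": 0.3},
  {"dr": [0,0,0],"delta_pos": [0,0,0],"claw": 0.3},
])

```text
time: 16.05
position: [561.8, -64.1, 118.6]
orientation: [-3.141, 0.0, 0.206]
contact_force: [-0.2, -1.1, -2.5]
finger_gap: 44.4
```

>>> step_arm([
  {"dr": [0,0,0],"delta_pos": [0,0,0.3],"claw": 0.3},
  {"dr": [0,0,0],"delta_pos": [0,0,0.3],"claw": 0.3},
  {"dr": [0,0,0],"delta_pos": [0,0,0.3],"claw": 0.3},
  {"dr": [0,0,0],"delta_pos": [0,0,0.3],"claw": 0.3},
  {"dr": [0,0,0],"delta_pos": [0,0,0.2],"claw": 0.3},
  {"dr": [0,0,0],"delta_pos": [0,0,0],"claw": 0.3},
])

```text
time: 16.8
position: [562.2, -64.1, 105.4]
orientation: [3.141, -0.001, 0.206]
contact_force: [-1.9, 0.9, 3.8]
finger_gap: 44.1
```

>>> step_arm([
  {"dr": [0,0,0],"delta_pos": [0,0,0.2],"claw": 0.3},
  {"dr": [0,0,0],"delta_pos": [0,0,0.2],"claw": 0.3},
  {"dr": [0,0,0],"delta_pos": [0,0,0.15],"claw": 0.3},
  {"dr": [0,0,0],"delta_pos": [0,0,0],"claw": 0.3},
  {"dr": [0,0,0],"delta_pos": [0,0,0],"claw": 0.3},
])

```text
time: 17.42
position: [562.4, -64.1, 100.8]
orientation: [3.141, -0.002, 0.206]
contact_force: [-5.0, 1.1, 12.0]
finger_gap: 44.3
```

```bash
cat > chk.py <<'E'
from h import *
R=Ro.from_euler("z",-.209).as_matrix()
for c in("side","top"):
  p=r.capture(c); q=cloud(p,np.ones((400,640),bool)); d=(q-[561.7,-64.2,0])@R.T
  k=d[(abs(d[:,0])<33)&(abs(d[:,1])<47)&(np.hypot(d[:,0],d[:,1])>27)&(abs(d[:,2]-52)<16)]
  k=k[(abs(d[(abs(d[:,0])<33)&(abs(d[:,1])<47)&(np.hypot(d[:,0],d[:,1])>27)&(abs(d[:,2]-52)<16)][:,2]-52)<16)]
  k2=k[(abs(k[:,0])<25)|(abs(k[:,1])<30)]
  t=d[(np.hypot(d[:,0],d[:,1])<12)&(d[:,2]>125)&(d[:,2]<160)]
  print(c,"foot top z",len(k2),np.percentile(k2[:,2],[10,50,90]).round(1),"cap",len(t),np.percentile(t[:,2],[10,50,90,98]).round(1) if len(t) else 0)
E
python3 chk.py
```

```text
side foot top z 401 [41.5 47.4 49.8] cap 47 [133.7 138.8 140.9 141.7]
top foot top z 114 [44.  46.9 49. ] cap 0 0
```

>>> step_arm([
  {"dr": [0,0,0],"delta_pos": [0,0,0.15],"claw": 0.3},
  {"dr": [0,0,0],"delta_pos": [0,0,0.15],"claw": 0.3},
  {"dr": [0,0,0],"delta_pos": [0,0,0],"claw": 0.3},
  {"dr": [0,0,0],"delta_pos": [0,0,0],"claw": 0.3},
])

```text
time: 18.02
position: [563.1, -64.1, 100.6]
orientation: [3.141, -0.004, 0.206]
contact_force: [-14.6, 2.4, 38.5]
finger_gap: 44.2
```

>>> step_arm([
  {"dr": [0,0,0],"delta_pos": [0,0,-0.3],"claw": 0.3},
  {"dr": [0,0,0],"delta_pos": [0,0,0],"claw": 0.6},
  {"dr": [0,0,0],"delta_pos": [0,0,0],"claw": 0.85},
  {"dr": [0,0,0],"delta_pos": [0,0,0],"claw": 0.85},
  {"dr": [0,0,0],"delta_pos": [0,0,0],"claw": 0.85},
  {"dr": [0,0,0],"delta_pos": [0,0,-2],"claw": 0.85},
  {"dr": [0,0,0],"delta_pos": [0,0,-5],"claw": 0.85},
  {"dr": [0,0,0],"delta_pos": [0,0,-5],"claw": 0.85},
  {"dr": [0,0,0],"delta_pos": [0,0,0],"claw": 0.6},
])

```text
time: 19.15
position: [563.3, -64.3, 225.3]
orientation: [3.139, -0.007, 0.206]
contact_force: [0.2, 0.1, 0.2]
finger_gap: 56.1
```

```bash
python3 - <<'E'
from h import *
exec(open("chk.py").read().split("\n",1)[1])
p=r.capture("side"); q=cloud(p,np.ones((400,640),bool))
k=q[(q[:,2]>106)&(q[:,2]<122)&(np.hypot(q[:,0]-466,q[:,1]+117)<25)]; print("peg",len(k),k.mean(0),k.min(0),k.max(0))
go(466.3,-117.6,220,.178)
E
```

```text
side foot top z 404 [41.4 47.2 49.9] cap 91 [133.6 138.8 140.8 141.8]
top foot top z 170 [44.4 47.2 49.4] cap 2 [138.1 139.  139.9 140. ]
peg 52 [ 466.28290437 -119.03060854  115.17963121] [ 460.1182217  -124.67835312  106.76661378] [ 473.39609428 -110.18900334  120.75899335]
t 19.3 pos [561.7 -64.1 219.3] rpy [-3.142  0.     0.206] F [-0.   1.3  0.3] gap 51.3 j [-0.16 -0.12  1.7   0.    1.57  1.21]
shift cm [-10.44   3.29  -0.06] norm 10.9 turn [-0.     0.     0.028]
```

>>> step_arm([
  {"dr": [0,0,0],"delta_pos": [-5.22,1.65,0],"claw": 0.6},
  {"dr": [0,0,0.028],"delta_pos": [-5.22,1.65,0],"claw": 0.6},
  {"dr": [0,0,0],"delta_pos": [0,0,4.5],"claw": 0.6},
  {"dr": [0,0,0],"delta_pos": [0,0,4.5],"claw": 0.6},
  {"dr": [0,0,0],"delta_pos": [0,0,4.2],"claw": 0.6},
  {"dr": [0,0,0],"delta_pos": [0,0,0],"claw": 0.05},
  {"dr": [0,0,0],"delta_pos": [0,0,0],"claw": 0.05},
  {"dr": [0,0,0],"delta_pos": [0,0,0],"claw": 0.05},
  {"dr": [0,0,0],"delta_pos": [0,0,0],"claw": 0.05},
  {"dr": [0,0,0],"delta_pos": [0,0,0],"claw": 0.05},
], grip_force=30)

```text
time: 20.55
position: [467.0, -117.9, 88.8]
orientation: [3.141, -0.002, 0.178]
contact_force: [-3.6, 1.4, 6.7]
finger_gap: 13.0
```

>>> step_arm([
  {"dr": [0,0,-0.127],"delta_pos": [0.045,0.7,0],"claw": 0.05},
  {"dr": [0,0,-0.127],"delta_pos": [0.045,0.7,0],"claw": 0.05},
  {"dr": [0,0,-0.127],"delta_pos": [0.045,0.7,0],"claw": 0.05},
  {"dr": [0,0,-0.127],"delta_pos": [0.045,0.7,0],"claw": 0.05},
  {"dr": [0,0,-0.127],"delta_pos": [0.045,0.7,0],"claw": 0.05},
  {"dr": [0,0,0],"delta_pos": [0,0,0],"claw": 0.05},
])

```text
time: 21.3
position: [483.8, -148.5, 88.8]
orientation: [3.14, -0.001, 0.815]
contact_force: [-1.8, 0.7, 8.0]
finger_gap: 12.8
```

>>> step_arm([
  {"dr": [0,0,-0.127],"delta_pos": [0.045,0.7,0],"claw": 0.05},
  {"dr": [0,0,-0.127],"delta_pos": [0.045,0.7,0],"claw": 0.05},
  {"dr": [0,0,-0.127],"delta_pos": [0.045,0.7,0],"claw": 0.05},
  {"dr": [0,0,-0.127],"delta_pos": [0.045,0.7,0],"claw": 0.05},
  {"dr": [0,0,0],"delta_pos": [0,0,0],"claw": 0.05},
])

```text
time: 21.92
position: [508.2, -161.6, 88.7]
orientation: [3.14, -0.0, 1.323]
contact_force: [-0.1, 2.5, 6.9]
finger_gap: 12.8
```

>>> step_arm([
  {"dr": [0,0,-0.127],"delta_pos": [0.045,0.7,0],"claw": 0.05},
  {"dr": [0,0,-0.127],"delta_pos": [0.045,0.7,0],"claw": 0.05},
  {"dr": [0,0,-0.1],"delta_pos": [0.03,0.55,0],"claw": 0.05},
  {"dr": [0,0,0],"delta_pos": [0,0,0],"claw": 0.05},
])

```text
time: 22.42
position: [527.4, -162.6, 88.7]
orientation: [3.14, -0.0, 1.677]
contact_force: [-2.9, 3.8, 8.5]
finger_gap: 13.3
```

>>> step_arm([
  {"dr": [0,0,-0.05],"delta_pos": [0,0.28,0],"claw": 0.05},
  {"dr": [0,0,0],"delta_pos": [0,0.1,0],"claw": 0.05},
  {"dr": [0,0,0],"delta_pos": [0,0,0],"claw": 0.05},
])

```text
time: 22.8
position: [530.8, -162.1, 88.7]
orientation: [3.141, -0.0, 1.725]
contact_force: [-5.1, 5.2, 8.9]
finger_gap: 12.8
```

>>> step_arm([
  {"dr": [0,0,0],"delta_pos": [0,0.15,0],"claw": 0.05},
  {"dr": [0,0,0],"delta_pos": [0,0.1,0],"claw": 0.05},
  {"dr": [0,0,0],"delta_pos": [0,0,0],"claw": 0.05},
])

```text
time: 23.18
position: [532.4, -162.1, 88.6]
orientation: [-3.14, 0.0, 1.725]
contact_force: [-14.5, 3.6, 11.6]
finger_gap: 12.9
```

Force rises: at its stop. Release and retreat.

>>> step_arm([
  {"dr": [0,0,0],"delta_pos": [0,-0.1,0],"claw": 0.05},
  {"dr": [0,0,0],"delta_pos": [0,0,0],"claw": 0.45},
  {"dr": [0,0,0],"delta_pos": [0,0,0],"claw": 0.45},
  {"dr": [0,0,0],"delta_pos": [0,0,0],"claw": 0.45},
  {"dr": [0,0,0],"delta_pos": [0,0,-4],"claw": 0.45},
  {"dr": [0,0,0],"delta_pos": [0,0,-5],"claw": 0.45},
  {"dr": [0,0,0],"delta_pos": [0,0,-5],"claw": 0.45},
  {"dr": [0,0,0],"delta_pos": [-6,0,0],"claw": 0.45},
  {"dr": [0,0,0],"delta_pos": [-6,0,0],"claw": 0.45},
  {"dr": [0,0,0],"delta_pos": [-6,0,0],"claw": 0.45},
  {"dr": [0,0,0],"delta_pos": [0,0,0],"claw": 0.45},
])

```text
time: 24.55
position: [559.2, -343.4, 226.0]
orientation: [-3.14, -0.001, 1.722]
contact_force: [0.5, 0.4, 0.3]
finger_gap: 38.6
```

```bash
python3 chk.py; python3 - <<'E'
from h import *
ims=[]
for c in("side","top"):
    p=r.capture(c); q=cloud(p,np.ones((400,640),bool))
    k=q[(q[:,2]>110)&(q[:,2]<121)&(np.hypot(q[:,0]-531,q[:,1]+162)<25)]; print("peg",len(k),k.mean(0).round(1))
    d=(q-[561.7,-64.2,0])@Ro.from_euler("z",-.209).as_matrix().T
    k=d[(abs(d[:,0])<33)&(abs(d[:,1])<48)&(d[:,2]>43)&(d[:,2]<50)]; print("foot",len(k),cv2.minAreaRect(k[:,:2].astype(np.float32)))
    k=d[(np.hypot(d[:,0],d[:,1])<30)&(d[:,2]>125)&(d[:,2]<150)]; print("top",cv2.minAreaRect(k[:,:2].astype(np.float32)))
    ims.append(cv2.resize(p["frame"][160:300,280:440] if c=="side" else p["frame"][120:260,280:440],(400,350)))
cv2.imwrite("pics/e.png",np.hstack(ims)[:,:,::-1])
E
```

```text
side foot top z 360 [42.9 48.5 59.1] cap 89 [134.7 139.2 141.1 141.9]
top foot top z 418 [44.7 47.6 57.8] cap 84 [136.7 138.9 141.  142. ]
peg 44 [ 530.8 -163.3  117. ]
foot 250 ((-0.18512725830078125, -0.3887825012207031), (60.90919876098633, 92.11433410644531), 1.989965796470642)
top ((-0.7971572875976562, -1.1115493774414062), (44.970184326171875, 44.77074432373047), 42.54191970825195)
peg 31 [ 530.7 -160.9  116.9]
foot 381 ((0.6001777648925781, -0.3721122741699219), (62.341190338134766, 91.30768585205078), 0.044997718185186386)
top ((-0.37270212173461914, 0.9121131896972656), (43.13884353637695, 43.89060974121094), 34.509361267089844)
```

View pics/e.png

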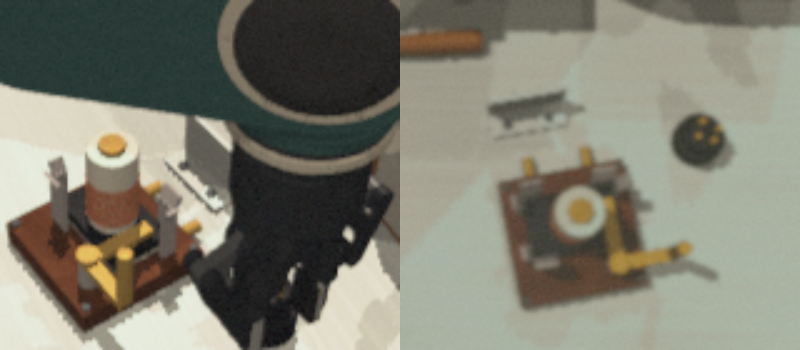

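```bash
python3 -c "
from rig import r
print(r.job_done(), r.get_obs()['time'])"
```

```text
the job is handed in; nothing more can be done
the job is handed in; nothing more can be done
```

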